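# Reset the reject counter on the brake-shoe inspection bench

## Robot

A 6-joint arm with a two-finger parallel gripper is mounted at the origin on the work surface. World frame = base frame: x ahead of the robot, y to its left, z up, the work surface at z = 0. Lengths are in m, angles in rad, forces in N, time in s.
With the tool pointing down it reaches from about 0.35 to 0.775 m from the base axis. Payload 7.3 kg.
Tool frame: the origin (TCP) lies between the finger pads; the fingertips stand 14 mm ahead of it and the grasp point (between the pads) lies 5 mm behind it; z points along the fingers, y is the line along which they close (so a half turn about z gives the same grasp; the last joint's range is limited). The gripper opens to 92 mm and grips with 3 to 60 N. Pads are 19 mm wide; open, the fingers measure 130 mm over their backs; the gripper's body (75 mm by 190 mm) begins 47 mm behind the grasp point.
Start: joints at [-1.41, 0.342, 1.524, -0, 1.275, -0.146], TCP at [0.159, -0.5, 0.241] pointing down, gripper open.
Joint ranges: [-2.53, 2.53], [-0.77, 2.02], [0.04, 2.7], [-1, 4.14], [0.28, 2.66], [-3.11, 3.11]. Speed limits (rad/s): [2.57, 2.57, 3.14, 3.14, 3.14, 3.14].

## Interface

Orientations are given as [roll, pitch, yaw] about the fixed x, y, z axes, in that order (R = Rz(yaw) Ry(pitch) Rx(roll)).
In Python, from cell import robot, eyes gives the robot as it stands. The module is installed in compiled form; this text tells all that it offers.
- The arm moves only by the shell command python3 -m handwheel 'ROWS' [FORCE]. ROWS is JSON, one flat list of numbers, 5 for each row, row after row: the shift along the world's x, y, z in mm, then the turn about the world's z in rad, then the opening, from 0 (shut) to 1 (fully open). In form: [x, y, z, spin, jaw, x, y, z, spin, jaw, ...]. A call has 1 to 8 rows; each row shifts and turns the commanded pose from where the row before left it; what a row does not reach is not made up. A row lasts 1/10 s, in which the tool goes at most 50 mm and 8.59 degrees, less where a joint would pass 70% of its speed; a pose out of reach is approached as far as the arm can. A call with a gripper value outside its range is refused whole. The fingers move at their own pace and stop on an object; FORCE is the grip in N (left out, the last holds). Time passes only in rows, so rows that do not move let the fingers close. It gives the time, the measured TCP pose, the force, the opening and the grip force at its end, in the units of the state.
- robot.observe(): the state, without advancing time (a new reading comes with each control period).
- eyes.read_camera(name): name is "side" or "top" or "wrist"; returns (picture, depth): 480x640x3 uint8, blue, green, red; 480x640 float32, m along the optical axis (not along the pixel's ray), 0 where there is no reading.
- eyes.calibration(name): a dict with "fx", "fy", "cx", "cy" (pixels), "world_to_cam" (4x4, takes a point from world to camera coordinates). Camera axes: x right, y down, z forward; pixel columns grow to the right and rows downward; lengths in m; the calibration is good to about 2 mm. A picture is of the moment at which its call begins: read the wrist's pose just before it. calibration takes no time and is no camera call; for the wrist camera it gives the pose at the moment of the call.
- robot.hand_in(): hands the job in; it is judged then, once.
The state is a dict: "time": time; "qpos": joint angles; "qvel": joint speeds; "joint_efforts": joint torques, N m; "tool_pos": TCP position; "tool_rot": TCP orientation; "contact_force": force on the tool from outside, world axes, zero at the start; "torque": the same for the moment, N m; "opening": finger opening in m; "grip_force": force on a finger pad.
Only numpy, scipy, OpenCV 4.12 (cv2) and the standard library are available. Lean on these libraries where they do the work, as an engineer would, in place of code of your own. Each camera call takes 0.05 s, during which the arm holds its last target. There are 200 camera calls.

## Task

The battery cap of the red reject counter is standing proud: push it down fully home first. Then take the stylus from its forked rest, press that counter's recessed yellow reset button all the way down with it for a moment, and let the button spring back. Finally hang the stylus back in its rest by its collar, upright, as you found it; do not touch the green counter and leave the brake shoes where they lie.

Things in the scene. Friction and masses are not known exactly. Their poses are not given: they have to be found in the camera images.
- ng_counter: the reject counter: a grey box 100 (x) by 120 (y) by 55 mm (z) with a red top, screwed to the bench. Origin: centre of its underside, z up. On its top at z = 55 mm: a flat dark display near the -x edge, a round black battery cap centred at x +18, y +32 mm, and the recessed reset button's well centred at x +18, y -32 mm. It stands on either side of the bench and is turned a little
- ng_cap_top (a point): centre of the top face of the red counter's battery cap (black disc, 26 mm diameter, 12 mm thick); z up. 75 mm above the bench when joint ng_cap reads 0, 68 mm when fully home; a brass stem shows under it while it is proud. Fingers of a shut gripper can push it
- ng_cap (a joint): how far the battery cap has been pushed down: 0 = 7 mm proud, 0.007 m = fully home. It starts between 0 and 0.002, takes about 5 N to slide and stays where it is left
- ng_well (a point): centre of the mouth of the red counter's reset-button well, in the plane of the counter's top (55 mm above the bench); z up. The well is a round hole 13 mm in diameter with a 1.5 mm bevel and a black ring around it; in it sits the yellow button, 11 mm in diameter, its top 6 mm below the mouth at rest
- ng_reset (a joint): travel of the red counter's reset button: 0 = up, 0.005 m = all the way down; springs back; 1.5 N at first, 4.5 N when down
- ok_counter: the good-parts counter: the same box and size as the red one but with a green top, its battery cap already home (its top 68 mm above the bench). Fixed. Origin: centre of its underside. Not to be touched
- stylus: the stylus, hanging upright in its rest, 60 g. Origin: centre of its tip (its lowest point), z along it towards the handle. Steel pin 6 mm in diameter from z = 0 to 55 mm, aluminium collar 28 mm in diameter from 55 to 61 mm, round orange handle 18 mm in diameter from 61 to 116 mm
- stylus_grip (a point): point on the stylus axis in the middle of the handle, 91 mm above the tip; z along the stylus, away from the tip
- stylus_collar (a point): centre of the underside of the stylus's collar, 55 mm above the tip
- rest: the stylus rest: a dark steel fork fixed to the bench. Base plate 80 by 50 by 8 mm (from x -32 to +48 mm), post at x +19 to +33 mm, and two level prongs (12 mm wide, 8 mm thick) that run from the post to x = -21 mm, their tops at z = 70 mm, with a slot 12 mm wide between them along x, open at -x. Origin: on the bench below the seat, z up
- rest_seat (a point): the point where the centre of the collar's underside belongs: mid slot, level with the prongs' tops (70 mm above the bench)
- shoe_a: a loose brake shoe lying flat: half-ring of 55 mm outer radius, 25 mm high, brown lining on aluminium. Origin on the bench at the centre of its arc, the shoe lying to its +x
- shoe_b: a second brake shoe like shoe_a
- shoe_stack: a taped stack of three brake-shoe pairs, round, 116 mm in diameter, 75 mm high, 0.9 kg. Origin: centre of its underside

How it is judged:
By the outcome, as a careful person would: the job done as asked, in the order asked, and still so for the second after the job is handed in, with the robot touching nothing.
It also fails if it takes over 59 s, if anything falls off the work surface, if the arm or the gripper's body presses on something with over 40 N, if the wrist force passes 120 N, or if a joint passes its speed limit or range.

## Working session

There is one attempt and no reset: what is moved stays moved. The work goes in short steps, Python scripts to look and compute and a shell command to move; the robot and the scene stay as the last step left them, time stands still between calls to the robot, and variables do not carry over. Pictures are saved under pics/ and viewed, at most 10 in all, crops included, and the job is handed in when it is done.

```bash
mkdir -p pics
cat > h.py <<'E'
import numpy as np, cv2
from cell import robot, eyes
def grab(n):
    c=eyes.calibration(n); p,d=eyes.read_camera(n); return p,d,c
def pt(c,d,u,v):
    z=d[int(v),int(u)]; p=np.array([(u-c["cx"])/c["fx"]*z,(v-c["cy"])/c["fy"]*z,z,1]); return (np.linalg.inv(c["world_to_cam"])@p)[:3]
def ray(c,u,v,h):
    T=np.linalg.inv(np.array(c["world_to_cam"])); r=T[:3,:3]@np.array([(u-c["cx"])/c["fx"],(v-c["cy"])/c["fy"],1]); o=T[:3,3]
    return o+r*(h-o[2])/r[2]
def proj(c,p):
    q=np.array(c["world_to_cam"])@np.append(p,1); return np.array([q[0]/q[2]*c["fx"]+c["cx"],q[1]/q[2]*c["fy"]+c["cy"]])
E
python3 - <<'E'
from h import *
s=robot.observe(); print(s)
for n in("top","side"):
    p,d,c=grab(n); cv2.imwrite(f"pics/{n}0.png",p); np.savez(f"{n}0.npz",p=p,d=d,**c); print(n,c)
E
```

```text
{'time': 0.0, 'qpos': array([-1.40996607e+00,  3.42700074e-01,  1.52506391e+00, -1.10546278e-05,
        1.27534706e+00, -1.45985622e-01]), 'qvel': array([-0.00081843,  0.00108493,  0.00070352,  0.00078234, -0.00015909,
       -0.00093641]), 'joint_efforts': array([-1.05420484e-03, -4.31246889e+01, -2.44221032e+01,  7.18700350e-02,
        5.59714402e-02, -9.08554171e-05]), 'tool_pos': array([ 0.15852473, -0.50008261,  0.24004032]), 'tool_rot': array([-3.14008888e+00, -2.10418477e-04,  3.06818943e-01]), 'contact_force': array([-0.23602326,  0.11055802, -0.0527692 ]), 'torque': array([0.01136426, 0.06386568, 0.01509265]), 'grip_force': 0.0, 'opening': 0.09155497750359781}
top {'fx': 484.8518966970388, 'fy': 484.8518966970388, 'cx': 318.95946932266514, 'cy': 244.8849223791225, 'world_to_cam': array([[ 0.01583482, -0.99985315, -0.00655246,  0.00342009],
       [-0.99411656, -0.015041  , -0.10726622,  0.6506137 ],
       [ 0.10715192,  0.00821245, -0.99420874,  1.05186671],
       [ 0.        ,  0.        ,  0.        ,  1.        ]])}
side {'fx': 445.3676421092978, 'fy': 445.3676421092978, 'cx': 328.3670652473311, 'cy': 237.41938866733912, 'world_to_cam': array([[ 0.95007252, -0.3116427 ,  0.01552558, -0.57909769],
       [-0.19963845, -0.64534998, -0.73733839,  0.20871623],
       [ 0.23980556,  0.69742543, -0.67534514,  0.79989927],
       [ 0.        ,  0.        ,  0.        ,  1.        ]])}
```

View pics/top0.png

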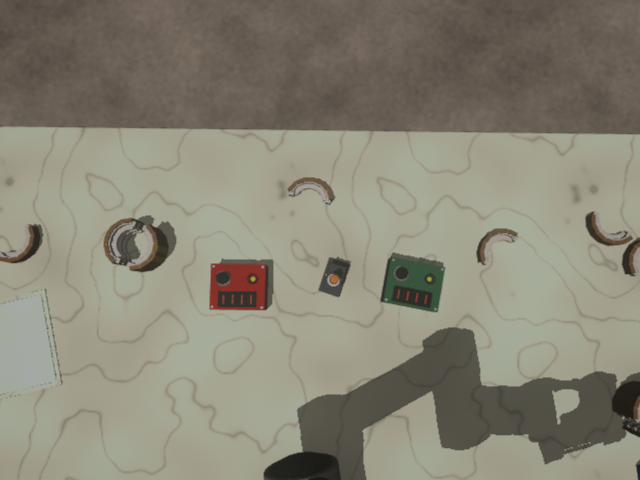

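View pics/side0.png

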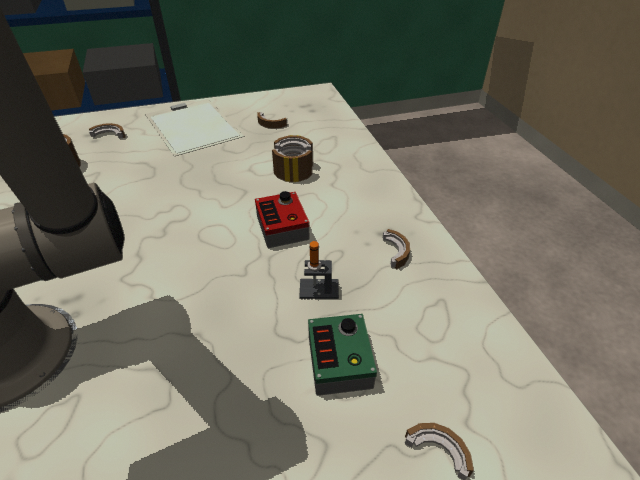

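The top view shows the red counter at about (239,285) with its cap at (222,278) and yellow well at (253,279). The stylus and rest are at (334,280) and the green counter at (415,282). The post of the rest lies on the far side, so the slot opens toward the robot.

```bash
cat > m.py <<'E'
from h import *
def comps(m,amin):
    n,l,st,ce=cv2.connectedComponentsWithStats(m.astype(np.uint8)*255)
    return [(ce[i],st[i],l==i) for i in range(1,n) if st[i,4]>=amin]
def rect(m): 
    pts=np.argwhere(m)[:,::-1].astype(np.float32); return cv2.minAreaRect(pts)
E
python3 - <<'E'
from m import *
for n in("top","side"):
    c=np.load(n+"0.npz"); p=c["p"]; d=c["d"]; hsv=cv2.cvtColor(p,cv2.COLOR_BGR2HSV); H,S,V=[hsv[...,i].astype(int) for i in range(3)]
    red=((H<6)|(H>174))&(S>150)&(V>70)
    for ce,st,m in comps(red,150): 
        cn=max(cv2.findContours(m.astype(np.uint8),cv2.RETR_EXTERNAL,cv2.CHAIN_APPROX_NONE)[0],key=cv2.contourArea)
        hull=cv2.convexHull(cn); b=cv2.boxPoints(cv2.minAreaRect(hull)) if n=="top" else cv2.approxPolyDP(hull,4,True)[:,0]
        w=np.array([ray(c,*q,.055)[:2] for q in b]); print(n,"red",st,"corners",w.round(4).tolist(),w.mean(0).round(4))
        if n=="top":
            e=np.roll(w,-1,0)-w; print("len",np.linalg.norm(e,axis=1).round(4),"ang",np.degrees(np.arctan2(e[:,1],e[:,0])).round(1))
    yel=(H>20)&(H<36)&(S>150)&(V>90)
    for ce,st,m in comps(yel,6): print(n,"yellow",ce.round(1),st[4],ray(c,*ce,.049).round(4))
    org=(H>6)&(H<18)&(S>170)&(V>120)
    for ce,st,m in comps(org,15): print(n,"orange",ce.round(1),st, ray(c,*ce,.131).round(4), pt(c,d,*ce).round(4))
    dk=(V<50)
    for ce,st,m in comps(dk,30):
        if n=="top" and 200<ce[0]<420 and 250<ce[1]<310 or n=="side" and 260<ce[0]<380 and 180<ce[1]<350: print(n,"dark",ce.round(1),st,pt(c,d,*ce).round(4))
p=np.load("top0.npz")["p"]; q=np.load("side0.npz")["p"]
a=cv2.resize(p[245:325,195:365],None,fx=4,fy=4,interpolation=2); b=cv2.resize(q[180:305,245:350],None,fx=2.56,fy=2.56,interpolation=2)
b=cv2.resize(b,(int(b.shape[1]*.4*1),int(b.shape[0])))if 0 else b
h=320;a=cv2.resize(a,(520,245));b=cv2.resize(b,(269,320));z=np.zeros((320,800,3),np.uint8);z[:245,:520]=a;z[:320,525:794]=b;cv2.imwrite("pics/crop0.png",z)
E
```

```text
top red [ 210  264   56   46 1462] corners [[0.5066, 0.2487], [0.6045, 0.2494], [0.6023, 0.1299], [0.5046, 0.1304]] [0.5545 0.1896]
len [0.0978 0.1195 0.0977 0.1183] ang [  0.4 -91.  179.7  89. ]
top yellow [252.4 278.4] 16 [0.5727 0.1584 0.049 ]
top yellow [429.3 278.5] 14 [ 0.5785 -0.2297  0.049 ]
top orange [334.4 277.6] [331 276   7   6  18] [ 0.5739 -0.0196  0.131 ] [ 0.5738 -0.0196  0.1329]
top dark [401.4 272.6] [396 268  12  11  93] [ 0.5893 -0.1653  0.0698]
top dark [411.9 296.2] [392 286  40  21 417] [ 0.5392 -0.1902  0.056 ]
side red [255 192  54  39 891] corners [[0.6014, 0.2448], [0.6025, 0.1276], [0.5052, 0.1294], [0.5061, 0.245]] [0.5538 0.1867]
side yellow [354.  360.8] 23 [ 0.578 -0.231  0.049]
side orange [313.6 243.8] [310 241   8   6  41] [ 0.5713 -0.0214  0.131 ] [ 0.5718 -0.0196  0.1293]
side dark [284.9 196.4] [280 192  11  10  91] [0.5717 0.2134 0.0711]
side dark [269.2 212.3] [259 200  22  25 258] [0.5268 0.1837 0.0574]
side dark [284.7 234.9] [257 211  52  37 727] [0.5475 0.127  0.0314]
side dark [324.4 286.1] [300 264  39  35 550] [ 0.5928 -0.0242  0.0073]
side dark [348.  325.3] [341 318  15  16 182] [ 0.588  -0.1721  0.0668]
side dark [325. 347.] [313 325  26  44 723] [ 0.5392 -0.1935  0.0534]
```

View pics/crop0.png

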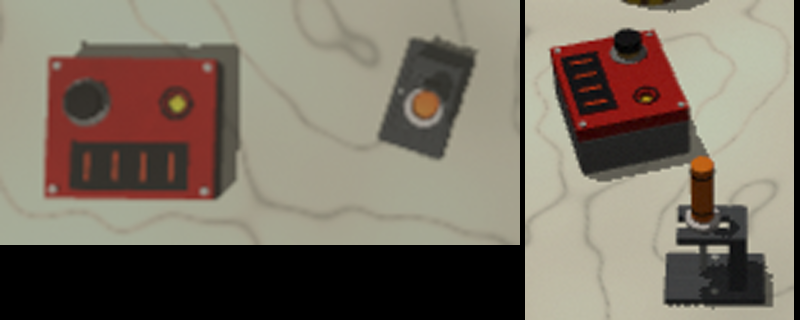

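```bash
python3 -m handwheel '[30,38,0,-0.04,0,30,38,0,-0.04,0,30,38,0,-0.04,0,30,38,0,-0.04,0,30,38,0,-0.04,0,30,38,0,-0.04,0,30,38,0,-0.04,0,30,38,0,-0.027,0]' 20; python3 -m handwheel '[17,42,0,0,0,17,42,0,0,0,17,42,0,0,0,17,42,0,0,0,17,42,0,0,0,17,42,0,0,0,17,42,0,0,0,17,42,0,0,0]'
python3 -m handwheel '[17,42,0,0,0,17,42,0,0,0,0,0,0,0,0,0,0,0,0,0]'
python3 - <<'E'
from m import *
s=robot.observe(); print(s["tool_pos"],s["tool_rot"],s["contact_force"])
p,d,c=grab("wrist"); cv2.imwrite("pics/w1.png",p); np.savez("w1.npz",p=p,d=d,**c); print(np.linalg.inv(c["world_to_cam"]).round(3))
E
```

```text
time: 0.9
tool_pos: [0.3993, -0.1947, 0.2406]
tool_rot: [3.142, 0.0, -0.002]
contact_force: [1.0, -2.1, 0.4]
opening: 0.0324
grip_force: 0.0
time: 1.7
tool_pos: [0.5348, 0.1414, 0.2404]
tool_rot: [3.141, 0.001, 0.0]
contact_force: [0.7, -0.5, 0.0]
opening: 0.0003
grip_force: 0.0
time: 2.1
tool_pos: [0.5682, 0.2242, 0.2396]
tool_rot: [3.141, 0.002, 0.002]
contact_force: [-0.3, -0.2, 0.2]
opening: 0.0005
grip_force: 0.0
[0.56815632 0.2242455  0.23961976] [3.14068940e+00 1.89419258e-03 1.77686098e-03] [-0.31091088 -0.17198441  0.15415612]
[[ 0.001 -0.964 -0.265  0.639]
 [-1.    -0.001 -0.     0.226]
 [ 0.     0.265 -0.964  0.383]
 [ 0.     0.     0.     1.   ]]
```

View pics/w1.png

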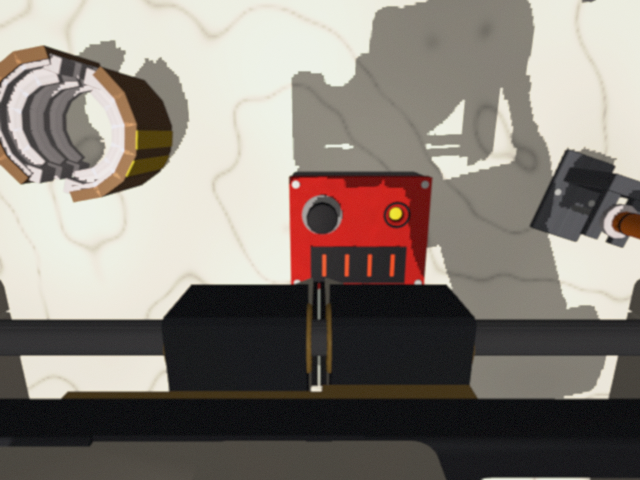

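The wrist view shows the cap at (322,215), the yellow button at (396,213) with its dark ring, and the rest with the stylus at right (about 630,222).

Run:
```python
from m import *
c=np.load("w1.npz"); p=c["p"]; d=c["d"]; hsv=cv2.cvtColor(p,cv2.COLOR_BGR2HSV); H,S,V=[hsv[...,i].astype(int) for i in range(3)]
yel=(H>20)&(H<36)&(S>150)&(V>90)
for ce,st,m in comps(yel,20): 
    if st[0]>350: print("yel",ce,st,ray(c,*ce,.049).round(4))
roi=np.zeros(V.shape,bool); roi[180:245,295:430]=1
for lim in(70,90): 
  for ce,st,m in comps((V<lim)&roi,30): 
    x,y,w,h=st[:4]; cc=(x+w/2-.5,y+h/2-.5); print(lim,"dark",ce,st,ray(c,*cc,.055).round(4),ray(c,*cc,.073).round(4),pt(c,d,*ce).round(4))
# cap disc by depth
z=np.full(V.shape,np.nan); ys,xs=np.where(roi); P=np.array([pt(c,d,x,y) for y,x in zip(ys,xs)]); P=P[:, :]
k=(P[:,2]>.066)&(P[:,2]<.08); print("cap",k.sum(),P[k].mean(0).round(4),np.median(P[k,2]),(P[k].min(0)+P[k].max(0))/2)
red=((H<6)|(H>174))&(S>150)&(V>50); m=max(comps(red,500),key=lambda t:t[1][4])[2]; m[:, :]&=True
# top edges: fit left/right/top edge lines
L=[];R=[]
for y in range(195,270,5):
    xs=np.where(m[y])[0]; L.append(ray(c,xs.min(),y,.055)[:2]); R.append(ray(c,xs.max(),y,.055)[:2])
for E in(L,R): E=np.array(E); print(np.polyfit(E[:,0],E[:,1],1), np.median(E[:,1]))
```

```text
yel [395.26717557 213.49618321] [389 208  13  12 131] [0.5721 0.1593 0.049 ]
70 dark [322.11462451 216.83135705] [307 201  31  32 759] [0.5707 0.223  0.055 ] [0.5744 0.2231 0.073 ] [0.5744 0.2231 0.0741]
90 dark [323.09922822 215.0275634 ] [307 197  33  36 907] [0.5724 0.2221 0.055 ] [0.5761 0.2223 0.073 ] [0.5758 0.2223 0.0737]
90 dark [398.80991736 214.60330579] [384 202  27  26 121] [0.5725 0.1589 0.055 ] [0.5761 0.1626 0.073 ] [0.5708 0.1558 0.0474]
cap 788 [0.5733 0.2236 0.0734] 0.07357993012130973 [0.57295831 0.22354825 0.0714199 ]
[0.00128082 0.24938024] 0.2500951387385052
[-0.01113362  0.13899798] 0.13276313079466823
```

```bash
python3 -m handwheel '[5,-2,-40,0,0,0,0,-40,0,0,0,0,-40,0,0,0,0,-26,0,0,0,0,0,0,0,0,0,0,0,0]'; python3 -m handwheel '[0,0,-3,0,0,0,0,-3,0,0,0,0,-3,0,0,0,0,0,0,0]'
```

```text
time: 2.75
tool_pos: [0.5739, 0.2205, 0.0957]
tool_rot: [3.141, -0.0, -0.002]
contact_force: [0.6, -0.4, 0.3]
opening: 0.0007
grip_force: 0.0
time: 3.15
tool_pos: [0.5743, 0.2216, 0.0866]
tool_rot: [-3.141, -0.002, -0.0]
contact_force: [1.4, -0.3, 2.5]
opening: 0.0006
grip_force: 1.1
```

```bash
python3 -m handwheel '[0,0,-2,0,0,0,0,-2,0,0,0,0,0,0,0]'; python3 -m handwheel '[0,0,-2,0,0,0,0,0,0,0]';  python3 -m handwheel '[0,0,-1,0,0,0,0,0,0,0]'
```

```text
time: 3.45
tool_pos: [0.5743, 0.2216, 0.0822]
tool_rot: [-3.141, -0.002, -0.0]
contact_force: [1.6, -0.6, 3.8]
opening: 0.0
grip_force: 1.9
time: 3.65
tool_pos: [0.5743, 0.2216, 0.0819]
tool_rot: [-3.141, -0.003, -0.0]
contact_force: [-1.6, -2.0, 15.9]
opening: 0.0008
grip_force: 7.7
time: 3.85
tool_pos: [0.5744, 0.2216, 0.0819]
tool_rot: [-3.141, -0.003, -0.0]
contact_force: [-4.1, -2.8, 20.8]
opening: 0.0005
grip_force: 10.6
```

```bash
python3 -m handwheel '[0,0,40,0,0,0,0,40,0,0,-9,-48,8,0,0.5,-9,-48,8,0,0.5,-9,-48,8,0,0.5,-9,-48,8,0,0.5,-9,-48,8,0,0.5,0,0,0,0,0.5]'; python3 -m handwheel '[0,0,0,0,0.5,0,0,0,0,0.5]'
cat > st.py <<'E'
from m import *
import sys
n=sys.argv[1]; s=robot.observe(); print(s["tool_pos"].round(4),s["tool_rot"].round(4))
for cam in("wrist","side","top"):
    p,d,c=grab(cam); cv2.imwrite(f"pics/{n}_{cam}.png",p); np.savez(f"{n}_{cam}.npz",p=p,d=d,**c)
    hsv=cv2.cvtColor(p,cv2.COLOR_BGR2HSV); H,S,V=[hsv[...,i].astype(int) for i in range(3)]
    T=np.linalg.inv(c["world_to_cam"]); vv,uu=np.mgrid[:480,:640]
    P=np.stack([(uu-c["cx"])/c["fx"]*d,(vv-c["cy"])/c["fy"]*d,d],-1)@T[:3,:3].T+T[:3,3]
    near=(abs(P[...,0]-.573)<.08)&(abs(P[...,1]+.02)<.08)
    o=near&(H>3)&(H<20)&(S>140)&(P[...,2]>.127)&(P[...,2]<.137)
    if o.sum(): 
        v,u=np.where(o); (cx,cy),r=cv2.minEnclosingCircle(np.stack([u,v],1).astype(np.float32)); print(cam,"handle top",o.sum(),ray(c,cx,cy,.131).round(4),np.median(P[o],0).round(4))
    k=(abs(P[...,0]-.573)<.05)&(abs(P[...,1]-.2225)<.04)&(P[...,2]>.062); print(cam,"cap z",k.sum(),np.median(P[k],0).round(4) if k.sum() else "")
    pl=near&(abs(P[...,2]-.008)<.004)&(V<110); pr=near&(abs(P[...,2]-.07)<.003)&(V<110)
    for nm,q,h in(("plate",pl,.008),("prong",pr,.07)):
        if q.sum()>20:
            W=P[q][:,:2].astype(np.float32); print(cam,nm,q.sum(),[np.round(t,4) for t in cv2.minAreaRect(W*1000)])
E
python3 st.py a
```

```text
time: 4.65
tool_pos: [0.5279, -0.0235, 0.1994]
tool_rot: [3.14, -0.0, -0.006]
contact_force: [0.8, 0.8, 0.0]
opening: 0.0434
grip_force: 0.0
time: 4.85
tool_pos: [0.5284, -0.0174, 0.1982]
tool_rot: [-3.141, 0.001, 0.0]
contact_force: [-0.6, 0.6, 0.4]
opening: 0.0454
grip_force: 0.0
[ 0.5284 -0.0174  0.1982] [-3.1409e+00  1.1000e-03  5.0000e-04]
wrist handle top 811 [ 0.5721 -0.0171  0.131 ] [ 0.572  -0.017   0.1307]
wrist cap z 5 [0.5692 0.2105 0.0627]
wrist plate 1735 [array([580.7984, -20.0739]), array([49.981 , 78.7813]), np.float64(72.4047)]
wrist prong 2445 [array([578.5963, -19.4604]), array([35.9816, 53.4501]), np.float64(72.3109)]
side handle top 48 [ 0.5707 -0.0238  0.131 ] [ 0.5717 -0.022   0.1299]
side cap z 0 
side plate 617 [array([560.5508, -47.359 ]), array([106.9451, 102.2573]), np.float64(70.9528)]
side prong 241 [array([578.5328, -23.5472]), array([39.458 , 53.4625]), np.float64(73.6846)]
top cap z 115 [0.5737 0.2226 0.0686]
top plate 155 [array([629.3064, -36.9959]), array([126.0283,  53.005 ]), np.float64(82.1179)]
top prong 25 [array([603.6403, -26.6827]), array([34.9823,  4.6657]), np.float64(76.1711)]
```

View pics/a_wrist.png

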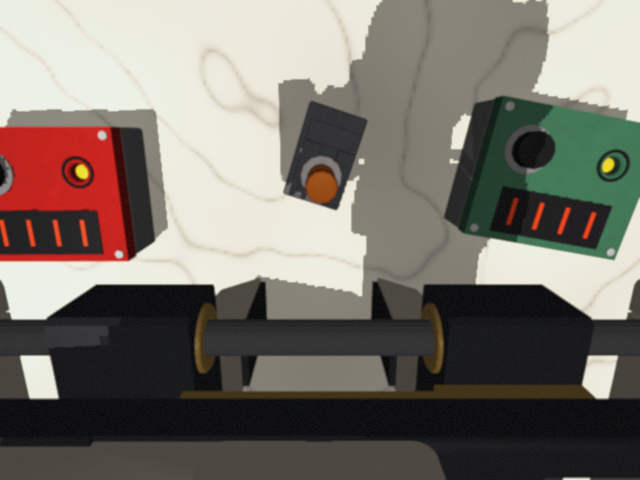

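```bash
python3 -m handwheel '[44,0,0,0,0.5,0,0,0,0,0.5,0,0,-40,0,0.5,0,0,-40,0,0.5,0,0,-14,0,0.5,0,0,0,0,0.5,0,0,0,0,0.5]'
```

```text
time: 5.7
tool_pos: [0.573, -0.0179, 0.1052]
tool_rot: [3.141, -0.001, 0.001]
contact_force: [0.9, -0.6, 1.1]
opening: 0.0462
grip_force: 0.0
```

```bash
python3 -m handwheel '[0,0,-4,0,0.5,0,0,0,0,0.3,0,0,0,0,0,0,0,0,0,0,0,0,0,0,0,0,0,0,0,0]' 30; python3 -m handwheel '[0,0,0,0,0]'
```

```text
time: 6.3
tool_pos: [0.5727, -0.0186, 0.101]
tool_rot: [3.141, -0.0, -0.0]
contact_force: [-0.2, 0.3, 1.4]
opening: 0.0174
grip_force: 30.0
time: 6.4
tool_pos: [0.5727, -0.0186, 0.101]
tool_rot: [3.141, -0.0, -0.0]
contact_force: [-0.7, 0.5, 2.9]
opening: 0.0169
grip_force: 30.0
```

```bash
python3 -m handwheel '[0,0,20,0,0,0,0,35,0,0,0,0,40,0,0,0,0,0,0,0,0,0,0,0,0]'
cat > tip.py <<'E'
from m import *
import sys
n=sys.argv[1]; s=robot.observe(); t=s["tool_pos"]; print(t.round(4),s["tool_rot"].round(4),s["opening"])
for cam in("side","top","wrist"):
    p,d,c=grab(cam); cv2.imwrite(f"pics/{n}_{cam}.png",p); np.savez(f"{n}_{cam}.npz",p=p,d=d,**c)
    print(cam,"tip pix",proj(c,t-[0,0,.086]).round(1),"collar pix",proj(c,t-[0,0,.031]).round(1))
    if cam!="top":
        u,v=proj(c,t-[0,0,.06]).astype(int); x0=max(0,u-100);y0=max(0,v-75); k=p[y0:y0+150,x0:x0+200]; cv2.imwrite(f"pics/{n}_{cam}_c.png",cv2.resize(k,None,fx=3,fy=3,interpolation=2)); print("crop",x0,y0)
E
python3 tip.py b
```

```text
time: 6.9
tool_pos: [0.5727, -0.0185, 0.1963]
tool_rot: [3.141, -0.001, -0.0]
contact_force: [-0.5, 0.3, -0.1]
opening: 0.0175
grip_force: 30.0
[ 0.5727 -0.0185  0.1963] [ 3.1413e+00 -1.5000e-03 -2.0000e-04] 0.017492486996185816
side tip pix [314.  250.5] collar pix [313.8 228.9]
crop 213 165
top tip pix [333.6 278.6] collar pix [334.2 277.5]
wrist tip pix [321.7 252.7] collar pix [322.5 287.1]
crop 222 191
```

View pics/b_side_c.png

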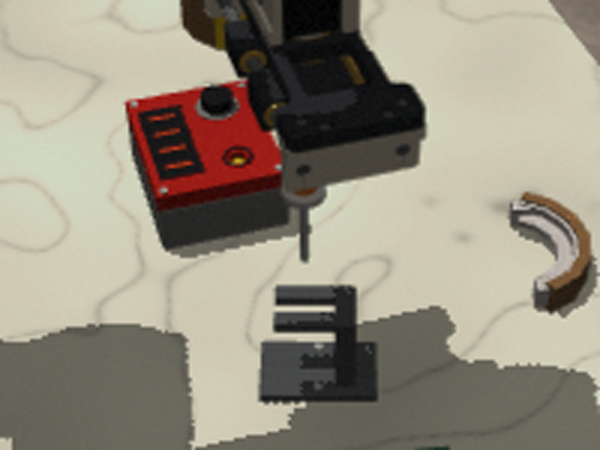

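View pics/b_wrist_c.png

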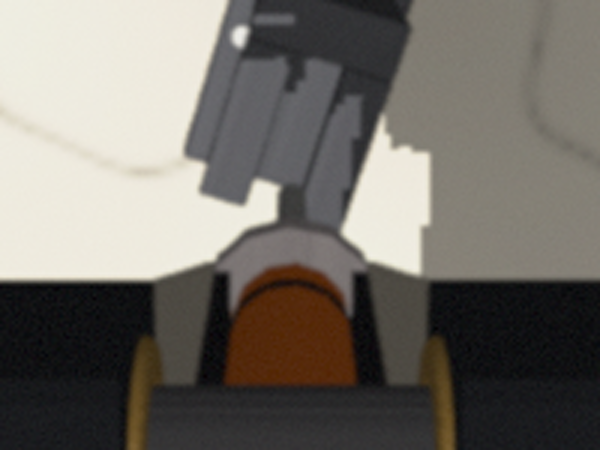

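The side crop shows the pin hanging vertically, tip at (314,252), 1 px from the prediction. In the wrist crop the pin and collar sit about 3 px left of predicted, which is a small wrist calibration bias.

```bash
python3 -m handwheel '[0,44,0,0,0,0,44,0,0,0,0,44,0,0,0,0,45,0,0,0,0,0,0,0,0,0,0,-40,0,0,0,0,0,0,0,0,0,0,0,0]'; python3 tip.py c
python3 - <<'E'
from m import *
for cam in("side","wrist"):
    c=np.load(f"c_{cam}.npz"); print(cam,"well est pix",proj(c,[.5725,.1585,.055]).round(1))
a=cv2.imread("pics/c_side_c.png"); b=cv2.imread("pics/c_wrist_c.png"); 
f=lambda i:cv2.copyMakeBorder(i,0,450-i.shape[0],0,600-i.shape[1],0)
cv2.imwrite("pics/c_both.png",np.hstack([f(a)[:,100:500],f(b)[:,100:500]]))
E
```

```text
time: 7.85
tool_pos: [0.5719, 0.1577, 0.1548]
tool_rot: [3.141, 0.004, -0.001]
contact_force: [-0.2, 0.0, -0.8]
opening: 0.0173
grip_force: 30.0
[0.5719 0.1577 0.1548] [ 3.1409e+00  3.6000e-03 -9.0000e-04] 0.01728677802461688
side tip pix [291.  211.6] collar pix [290.  191.9]
crop 190 127
top tip pix [251.4 278.4] collar pix [247.5 277.4]
wrist tip pix [321.7 255.1] collar pix [322.4 288.9]
crop 221 194
side well est pix [291.5 216.1]
wrist well est pix [320.3 248. ]
```

View pics/c_both.png

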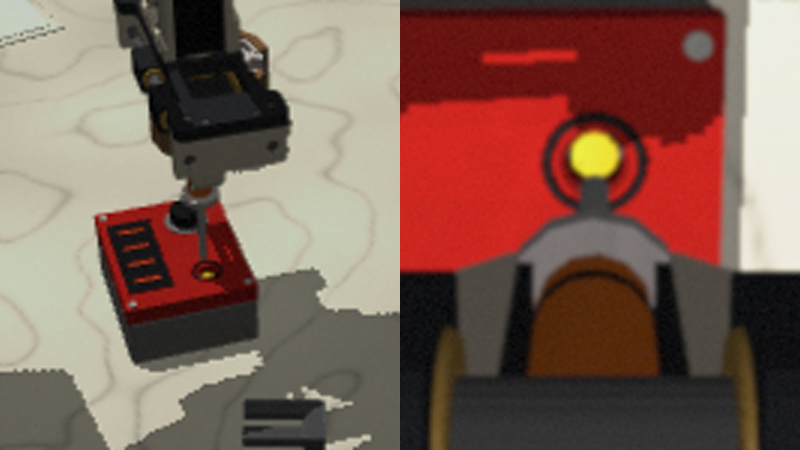

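Run:
```python
from m import *
c=np.load("c_wrist.npz"); p=c["p"].astype(int); d=c["d"]
for v in range(240,268): print(v,p[v,319].tolist(),d[v,319].round(3),pt(c,d,319,v).round(4))
for v in(250,252,253,254): print(v,ray(c,319,v,.069))
hsv=cv2.cvtColor(c["p"],cv2.COLOR_BGR2HSV);V=hsv[...,2]<60
roi=np.zeros(V.shape,bool);roi[225:256,295:345]=1
for ce,st,m in comps(V&roi,30): x,y,w,h=st[:4];print(ce,st)
print(p[225:256,300][:,2].tolist()); print([ray(c,319,v,.055)[0].round(4) for v in(230,247,248,264)])
```

```text
240 [61, 231, 237] 0.261 [0.5762 0.1594 0.0486]
241 [63, 232, 238] 0.261 [0.5755 0.1594 0.0486]
242 [59, 231, 237] 0.261 [0.5749 0.1594 0.0491]
243 [62, 231, 237] 0.261 [0.5743 0.1594 0.0495]
244 [60, 231, 237] 0.261 [0.5735 0.1594 0.049 ]
245 [61, 232, 237] 0.262 [0.5726 0.1594 0.0484]
246 [60, 231, 237] 0.261 [0.5722 0.1594 0.0493]
247 [59, 231, 237] 0.262 [0.5715 0.1594 0.0493]
248 [56, 230, 237] 0.262 [0.5708 0.1594 0.0494]
249 [62, 232, 238] 0.262 [0.5701 0.1594 0.0492]
250 [59, 230, 238] 0.262 [0.5696 0.1594 0.0499]
251 [58, 215, 225] 0.263 [0.5686 0.1594 0.0489]
252 [58, 152, 162] 0.237 [0.5754 0.1594 0.0737]
253 [61, 87, 89] 0.235 [0.5754 0.1594 0.0756]
254 [59, 60, 60] 0.234 [0.575  0.1594 0.0767]
255 [59, 59, 60] 0.232 [0.5753 0.1594 0.0793]
256 [60, 60, 59] 0.231 [0.575  0.1594 0.0804]
257 [59, 61, 61] 0.227 [0.5754 0.1594 0.0839]
258 [59, 61, 61] 0.227 [0.575  0.1594 0.0844]
259 [58, 60, 61] 0.224 [0.5753 0.1594 0.0872]
260 [58, 59, 60] 0.222 [0.5753 0.1594 0.0891]
261 [58, 60, 60] 0.22 [0.5755 0.1594 0.0915]
262 [59, 61, 62] 0.219 [0.5751 0.1594 0.0922]
263 [59, 60, 62] 0.217 [0.5752 0.1594 0.0942]
264 [64, 66, 67] 0.181 [0.5863 0.1594 0.1288]
265 [67, 68, 71] 0.18 [0.5862 0.1594 0.1299]
266 [76, 77, 82] 0.178 [0.5863 0.1594 0.1315]
267 [101, 100, 105] 0.179 [0.5856 0.1594 0.131 ]
250 [0.57526649 0.15937662 0.069     ]
252 [0.57397744 0.15937895 0.069     ]
253 [0.57333156 0.15938012 0.069     ]
254 [0.57268478 0.15938129 0.069     ]
[320.44247788 238.89380531] [303 232  33  24 113]
[107, 144, 189, 203, 207, 206, 205, 205, 207, 206, 206, 211, 212, 213, 212, 215, 214, 213, 211, 206, 204, 202, 198, 195, 195, 198, 205, 210, 212, 212, 212]
[np.float64(0.5846), np.float64(0.5731), np.float64(0.5725), np.float64(0.5615)]
```

```bash
python3 -m handwheel '[0,1,-9,0,0,0,0,-8,0,0,0,0,0,0,0,0,0,0,0,0]';python3 -m handwheel '[0,0,-2,0,0,0,0,-2,0,0,0,0,0,0,0]';python3 -m handwheel '[0,0,-2,0,0,0,0,0,0,0]'
```

```text
time: 8.4
tool_pos: [0.5724, 0.1594, 0.1384]
tool_rot: [3.141, 0.001, -0.0]
contact_force: [-0.1, -1.0, -1.0]
opening: 0.0175
grip_force: 30.0
time: 8.7
tool_pos: [0.5727, 0.1595, 0.1348]
tool_rot: [-3.142, -0.0, -0.0]
contact_force: [0.2, 0.4, 0.8]
opening: 0.0171
grip_force: 30.0
time: 8.9
tool_pos: [0.5728, 0.1596, 0.1329]
tool_rot: [-3.142, -0.001, -0.0]
contact_force: [0.4, 0.2, 2.0]
opening: 0.018
grip_force: 30.0
```

```bash
python3 -m handwheel '[0,0,-2,0,0,0,0,0,0,0]';python3 -m handwheel '[0,0,-1,0,0,0,0,0,0,0]';python3 -m handwheel '[0,0,-1,0,0,0,0,0,0,0]'
```

```text
time: 9.1
tool_pos: [0.5727, 0.1596, 0.1308]
tool_rot: [-3.142, -0.001, -0.0]
contact_force: [-0.4, -0.8, 3.3]
opening: 0.0177
grip_force: 30.0
time: 9.3
tool_pos: [0.5727, 0.1596, 0.1299]
tool_rot: [-3.142, -0.001, -0.0]
contact_force: [0.5, -0.1, 3.4]
opening: 0.0176
grip_force: 30.0
time: 9.5
tool_pos: [0.5729, 0.1596, 0.1296]
tool_rot: [-3.142, -0.001, -0.0]
contact_force: [-1.1, 0.4, 8.7]
opening: 0.0178
grip_force: 30.0
```

```bash
python3 -m handwheel '[0,0,-1,0,0,0,0,0,0,0,0,0,0,0,0,0,0,0,0,0]';python3 -m handwheel '[0,0,8,0,0,0,0,20,0,0,0,0,40,0,0,0,0,0,0,0,0,0,0,0,0]'; python3 tip.py d
```

```text
time: 9.9
tool_pos: [0.5731, 0.1596, 0.1294]
tool_rot: [-3.141, -0.002, -0.0]
contact_force: [-1.6, -1.1, 12.3]
opening: 0.0172
grip_force: 30.0
time: 10.4
tool_pos: [0.5726, 0.1595, 0.196]
tool_rot: [3.142, -0.001, -0.0]
contact_force: [-0.7, -0.4, -2.1]
opening: 0.0173
grip_force: 30.0
[0.5726 0.1595 0.196 ] [ 3.1416e+00 -7.0000e-04 -1.0000e-04] 0.017258009346289457
side tip pix [290.4 196.4] collar pix [289.3 175.5]
crop 189 111
top tip pix [247.7 277.3] collar pix [243.4 276.2]
wrist tip pix [321.1 252.8] collar pix [321.8 287.2]
crop 221 191
```

```bash
python3 -m handwheel '[0,-44,0,0,0,0,-44,0,0,0,0,-45,0,0,0,0,-45,0,0,0,0,0,0,0,0,0,0,0,0,0,0,0,0,0,0]'
python3 - <<'E'
from m import *
s=robot.observe(); t=s["tool_pos"]; print(t.round(4))
p,d,c=grab("wrist"); cv2.imwrite("pics/e.png",p)
u0,v0=proj(c,t-[0,0,.07]).astype(int); 
for v in range(v0-6,v0+24,4): print(v,[ (u,round(float(pt(c,d,u,v)[2]),3)) for u in (u0-2,)], pt(c,d,u0-2,v).round(4))
T=np.linalg.inv(c["world_to_cam"]); vv,uu=np.mgrid[:480,:640]
P=np.stack([(uu-c["cx"])/c["fx"]*d,(vv-c["cy"])/c["fy"]*d,d],-1)@T[:3,:3].T+T[:3,3]
pin=(abs(P[...,0]-.573)<.01)&(abs(P[...,1]+.018)<.008)&(P[...,2]>.115)&(P[...,2]<.155)
for lo in(.115,.125,.135): k=pin&(P[...,2]>lo)&(P[...,2]<lo+.01); print("pin",lo,k.sum(),((P[k].min(0)+P[k].max(0))/2).round(4),P[k][:,0].max().round(4))
pr=(abs(P[...,2]-.07)<.003)&(abs(P[...,0]-.58)<.05)&(abs(P[...,1]+.02)<.05)
r=cv2.minAreaRect((P[pr][:,:2]*1000).astype(np.float32)); print(r)
W=P[pr][:,:2]; a=np.radians(r[2]-90); X=np.array([np.cos(a),np.sin(a)]); Y=np.array([-X[1],X[0]]); q=W@Y; sel=(W@X)<np.percentile(W@X,55)
h,e=np.histogram(q[sel]*1000,bins=40); print(list(zip(e.round(1),h)),"X",X,"x range",(W@X).min(),(W@X).max())
E
```

```text
time: 11.25
tool_pos: [0.5722, -0.0175, 0.195]
tool_rot: [-3.141, 0.002, 0.0]
contact_force: [-0.1, 0.4, -0.5]
opening: 0.0177
grip_force: 30.0
[ 0.5722 -0.0175  0.195 ]
255 [(np.int64(319), 0.117)] [ 0.5739 -0.016   0.1172]
259 [(np.int64(319), 0.124)] [ 0.5737 -0.016   0.1242]
263 [(np.int64(319), 0.131)] [ 0.5736 -0.016   0.1313]
267 [(np.int64(319), 0.169)] [ 0.5843 -0.016   0.1689]
271 [(np.int64(319), 0.169)] [ 0.5825 -0.016   0.1692]
275 [(np.int64(319), 0.17)] [ 0.581  -0.016   0.1703]
279 [(np.int64(319), 0.172)] [ 0.5797 -0.016   0.1721]
283 [(np.int64(319), 0.177)] [ 0.5797 -0.016   0.1769]
pin 0.115 52 [ 0.5731 -0.0157  0.12  ] 0.5742
pin 0.125 34 [ 0.5733 -0.0157  0.1285] 0.5742Traceback (most recent call last):
  File "<stdin>", line 9, in <module>
    return umr_minimum(a, axis, None, out, keepdims, initial, where)
ValueError: zero-size array to reduction operation minimum which has no identity
```

Run:
```python
from m import *
s=robot.observe(); t=s["tool_pos"]; print(t.round(4),s["tool_rot"])
p,d,c=grab("wrist"); cv2.imwrite("pics/f.png",p)
T=np.linalg.inv(c["world_to_cam"]); vv,uu=np.mgrid[:480,:640]
P=np.stack([(uu-c["cx"])/c["fx"]*d,(vv-c["cy"])/c["fy"]*d,d],-1)@T[:3,:3].T+T[:3,3]
pin=(abs(P[...,0]-.573)<.01)&(abs(P[...,1]+.018)<.008)&(P[...,2]>.105)&(P[...,2]<.155)
for lo in(.105,.115,.125): k=pin&(P[...,2]>lo)&(P[...,2]<lo+.01); print("pin",lo,k.sum(),np.median(P[k],0).round(4),P[k].min(0).round(4),P[k].max(0).round(4))
pr=(abs(P[...,2]-.07)<.003)&(abs(P[...,0]-.58)<.05)&(abs(P[...,1]+.02)<.05)
W=P[pr][:,:2]; a=np.radians(-17.6); X=np.array([np.cos(a),np.sin(a)]); Y=np.array([-X[1],X[0]]); x=W@X;q=W@Y
print("prong count",len(W),"x max (post far edge, seat+33):",x.max(),"q",q.min(),q.max())
for lo in np.arange(.53,.60,.01):
    k=(x>lo)&(x<lo+.01)
    if k.sum()>20: z=np.sort(q[k]); g=np.argmax(np.diff(z)); print(lo.round(3),k.sum(),z[[0,g,g+1,-1]].round(4))
g=np.array([.573,-.0178]); print("seat guess in X,Y",g@X,g@Y,"TCP",t[:2]@X,t[:2]@Y)
x0,y0=230,190;cv2.imwrite("pics/f_c.png",cv2.resize(p[y0-60:y0+90,x0:x0+200],None,fx=3,fy=3,interpolation=2))
```

```text
[ 0.5723 -0.0172  0.1952] [-3.14112855e+00  1.15996614e-03  1.27102366e-03]
pin 0.105 20 [ 0.5737 -0.0153  0.1126] [ 0.5717 -0.0181  0.1086] [ 0.5743 -0.0126  0.115 ]
pin 0.115 52 [ 0.5735 -0.0153  0.1199] [ 0.572 -0.018  0.115] [ 0.5743 -0.0127  0.1249]
pin 0.125 34 [ 0.5738 -0.0156  0.1285] [ 0.5724 -0.0179  0.125 ] [ 0.5742 -0.0128  0.1325]
prong count 2829 x max (post far edge, seat+33): 0.5843556003215885 q 0.1383041974626406 0.17447565364731776
0.53 373 [0.1385 0.1505 0.1625 0.1745]
0.54 454 [0.1383 0.1507 0.1624 0.1744]
0.55 461 [0.1385 0.1505 0.1626 0.1744]
0.56 484 [0.1385 0.1548 0.1625 0.1744]
0.57 718 [0.1383 0.1385 0.1387 0.1744]
0.58 339 [0.1386 0.1473 0.1476 0.1744]
seat guess in X,Y 0.5515604367007165 0.15629115351329023 TCP 0.5507261890490324 0.1567041197304793
```

View pics/f_c.png

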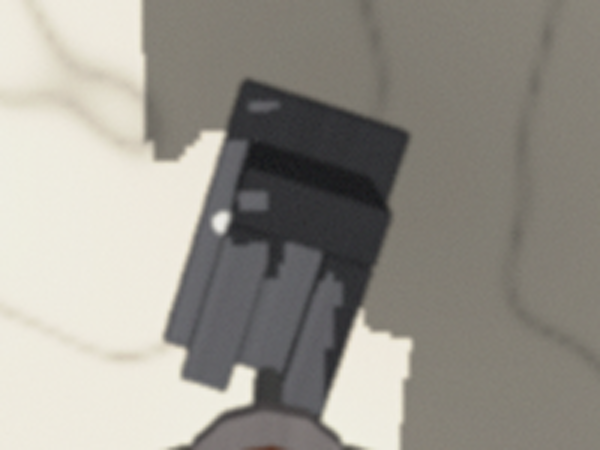

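Run:
```python
from m import *
for n,t in(("b",[.5727,-.0185]),("c",[.5719,.1577]),("d",[.5726,.1595])):
    c=np.load(n+"_wrist.npz"); d=c["d"]
    T=np.linalg.inv(c["world_to_cam"]); vv,uu=np.mgrid[:480,:640]
    P=np.stack([(uu-c["cx"])/c["fx"]*d,(vv-c["cy"])/c["fy"]*d,d],-1)@T[:3,:3].T+T[:3,3]
    lo=.07 if n=="c" else .105
    k=(abs(P[...,0]-t[0])<.01)&(abs(P[...,1]-t[1])<.008)&(P[...,2]>lo)&(P[...,2]<lo+.03)
    print(n,k.sum(),(P[k].max(0)[:2]-t).round(4),(P[k].min(0)[:2]-t).round(4),"zmin",P[k][:,2].min().round(4))
```

```text
b 106 [0.001  0.0047] [-0.0014 -0.0008] zmin 0.1073
c 106 [0.0036 0.0047] [ 0.0012 -0.0007] zmin 0.0709
d 107 [0.001  0.0044] [-0.0015 -0.0011] zmin 0.1076
```

```bash
python3 -m handwheel '[0,0,-15,0,0,0,0,-10,0,0,0,0,-5,0,0,0,0,0,0,0,0,0,0,0,0]'
python3 - <<'E'
from cell import robot
print(robot.observe()["tool_pos"],robot.observe()["tool_rot"])
E
```

```text
time: 11.85
tool_pos: [0.5728, -0.0183, 0.166]
tool_rot: [3.141, -0.0, 0.0]
contact_force: [-0.4, 0.1, -0.4]
opening: 0.0176
grip_force: 30.0
[ 0.57277687 -0.0182758   0.16598963] [ 3.14147267e+00 -3.23266850e-04  1.91036627e-04]
```

Settled back on the grasp column, with the tip at about 80 mm. Lowering it into the slot now.

```bash
python3 -m handwheel '[0,0,-10,0,0,0,0,-10,0,0,0,0,-10,0,0,0,0,0,0,0]'; python3 -m handwheel '[0,0,-10,0,0,0,0,-10,0,0,0,0,-10,0,0,0,0,-3,0,0,0,0,0,0,0,0,0,0,0,0]'
```

```text
time: 12.25
tool_pos: [0.5714, -0.0184, 0.1337]
tool_rot: [-3.141, 0.004, -0.0]
contact_force: [-0.7, -0.1, -0.8]
opening: 0.0178
grip_force: 30.0
time: 12.85
tool_pos: [0.5728, -0.0185, 0.1029]
tool_rot: [3.141, -0.0, -0.0]
contact_force: [-1.7, 0.1, -0.9]
opening: 0.0173
grip_force: 30.0
```

```bash
python3 -m handwheel '[0,0,-1,0,0,0,0,0,0,0]'; python3 -m handwheel '[0,0,-1,0,0,0,0,0,0,0,0,0,0,0,0]'
```

```text
time: 13.05
tool_pos: [0.5727, -0.0185, 0.102]
tool_rot: [3.141, -0.001, -0.0]
contact_force: [-0.2, -0.3, -0.4]
opening: 0.0173
grip_force: 30.0
time: 13.35
tool_pos: [0.5728, -0.0185, 0.101]
tool_rot: [3.141, -0.001, -0.0]
contact_force: [-0.4, 0.0, 1.4]
opening: 0.0178
grip_force: 30.0
```

```bash
python3 -m handwheel '[0,0,0,0,0.22,0,0,0,0,0.25,0,0,0,0,0.4,0,0,0,0,0.5,0,0,0,0,0.5]'; python3 -m handwheel '[0,0,20,0,0.5,0,0,40,0,0.5,0,0,40,0,0.5,-44,0,0,0,0.5,0,0,0,0,0.5,0,0,0,0,0.5]'; python3 st.py g
python3 - <<'E'
import cv2
p=cv2.imread("pics/g_wrist.png"); q=cv2.imread("pics/g_side.png")[180:310,240:370]
cv2.imwrite("pics/g_both.png",cv2.hconcat([cv2.resize(p[60:300,:],None,fx=.625*1,fy=1)[:,:400] if 0 else cv2.resize(p[80:280,:400],(400,200)).copy() if 0 else cv2.resize(p[80:280,200:420],(440,400)),cv2.resize(q,(360,400))[:, :360]]))
E
```

```text
time: 13.85
tool_pos: [0.5726, -0.0185, 0.1007]
tool_rot: [3.141, 0.0, -0.0]
contact_force: [0.0, 0.4, -0.0]
opening: 0.0421
grip_force: 0.0
time: 14.45
tool_pos: [0.528, -0.0184, 0.201]
tool_rot: [3.142, -0.0, -0.0]
contact_force: [0.0, -0.3, 0.1]
opening: 0.046
grip_force: 0.0
[ 0.528  -0.0184  0.201 ] [ 3.1415e+00 -1.0000e-04 -4.0000e-04]
wrist handle top 783 [ 0.5723 -0.0168  0.131 ] [ 0.5721 -0.017   0.1307]
wrist cap z 13 [0.5702 0.2111 0.0625]
wrist plate 1721 [array([581.0561, -20.1649]), array([50.0217, 78.4875]), np.float64(72.1752)]
wrist prong 2390 [array([578.5965, -19.3957]), array([35.9227, 53.4287]), np.float64(72.3308)]
side handle top 52 [ 0.571  -0.0234  0.131 ] [ 0.5713 -0.0227  0.1307]
side cap z 0 
side plate 624 [array([580.5327, -25.0295]), array([51.9355, 79.8592]), np.float64(72.3724)]
side prong 237 [array([578.3669, -23.671 ]), array([38.6074, 52.7367]), np.float64(71.5857)]
top cap z 113 [0.5738 0.2229 0.0684]
top plate 139 [array([625.2827, -44.2283]), array([ 44.7377, 114.4887]), np.float64(6.4121)]
```

View pics/g_both.png

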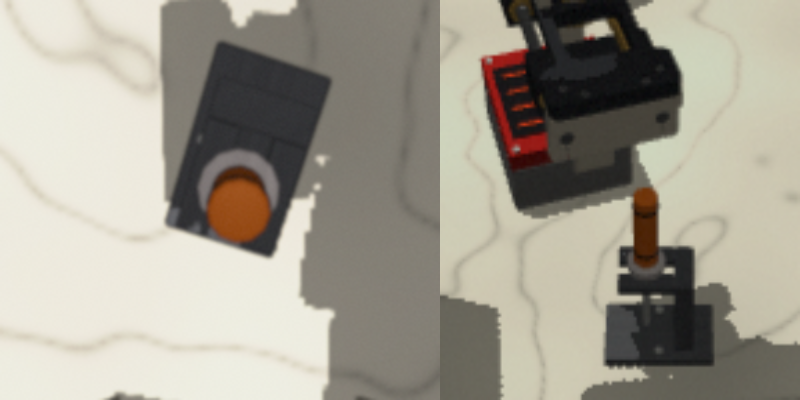

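The crops show the stylus hanging upright by its collar on the prongs, with its handle top within 0.4 mm of where it started. The cap reads 68 mm, so it is home, and the gripper is clear.

```bash
python3 -c "
from cell import robot
print(robot.hand_in())"
```

```text
the job is handed in; nothing more can be done
None
```

The job is handed in at about 14.6 s: cap pushed fully home, reset button pressed to its stop (12 N) and released, and the stylus hung upright in its rest within 0.4 mm of where it started; I did not check the button's return in a picture.

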